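Find the flat of a sample-changer shaft by feel and hold its set-screw collar on it

ROBOT

A 6-joint arm with a two-finger parallel gripper is mounted at the origin on the work surface. World frame = base frame: x ahead of the robot, y to its left, z up, the work surface at z = 0. Lengths are in m, angles in rad, forces in N, time in s.
With the tool pointing down it reaches from about 0.25 to 0.775 m from the base axis. Payload 4 kg.
Tool frame: the origin (TCP) lies midway between the tips of the shut fingers; the grasp point (between the pads) lies 19 mm behind it; z points along the fingers, y is the line along which they close (so a half turn about z gives the same grasp; the last joint's range is limited). The gripper opens to 94 mm and grips with 3 to 60 N. Pads are 16 mm wide; open, the fingers measure 119 mm over their backs; the gripper's body (75 mm by 177 mm) begins 78 mm behind the grasp point.
Start: joints at [1.109, 0.087, 1.371, -0, 1.684, -0.103], TCP at [0.193, 0.515, 0.174] pointing down, gripper open.
Joint ranges: [-3.1, 3.1], [-0.76, 2.03], [0.27, 2.55], [-1.08, 4.22], [0.17, 2.65], [-2.57, 2.57]. Speed limits (rad/s): [2.79, 2.79, 3.14, 3.14, 3.14, 3.14].

INTERFACE

Orientations are given as [roll, pitch, yaw] about the fixed x, y, z axes, in that order (R = Rz(yaw) Ry(pitch) Rx(roll)).
In Python, from bench import robot gives the robot as it stands.
- The arm moves only by the tool servo_tool, never from a script. Its argument "moves" is a list of rows, each a list of 5 numbers: the shift along the tool's x, y, z in units of 25 mm (1.0 is 25 mm), then the turn about the tool's z in units of 6 degrees (1.0 is 6 degrees), then the closure, from 0 (fully open) to 1 (shut). In form: [[dx, dy, dz, yaw, gripper], ...]. A call has 1 to 10 rows; each row is the pose to reach, as a shift and turn from the pose commanded when the call began, along the tool's axes at that moment; what a row does not reach only later rows make up. A row lasts 1/12 s, in which the tool goes at most 41.7 mm and 7.16 degrees, less where a joint would pass 70% of its speed; a pose out of reach is approached as far as the arm can. A call with a gripper value outside its range is refused whole. The fingers move at their own pace and stop on an object; the grip force is fixed at half the most. Time passes only in rows, so rows that repeat a pose let the fingers close. It gives the time, the measured TCP pose, the force, the opening and the grip force at its end, in the units of the state.
- robot.get_obs(): the state, without advancing time (a new reading comes with each control period).
- robot.snapshot(name): name is "scene" or "side" or "wrist"; returns a dict with "image" (480x640x3 uint8, blue, green, red), "fx", "fy", "cx", "cy" (pixels), "eye" and "orientation" of the camera in the world; the wrist camera has in their place "T_tool_cam" (4x4, takes a point from camera to tool coordinates, whose origin is the TCP and whose axes are the flange's). Camera axes: x right, y down, z forward; pixel columns grow to the right and rows downward; lengths in m; the calibration is good to about 2 mm. A picture is of the moment at which its call begins: read the wrist's pose just before it. There is no depth.
- robot.close_job(): hands the job in; it is judged then, once.
The state is a dict: "time": time; "joint_positions": joint angles; "qvel": joint speeds; "joint_torque": joint torques, N m; "tool_pos": TCP position; "ee_rot": TCP orientation; "wrist_force": force on the tool from outside, world axes, zero at the start; "wrist_torque": the same for the moment, N m; "width": finger opening in m; "finger_force": force on a finger pad.
Only numpy, scipy, OpenCV 4.12 (cv2) and the standard library are available. Lean on these libraries where they do the work, as an engineer would, in place of code of your own. Each camera call takes 0.05 s, during which the arm holds its last target. There are 200 camera calls.

TASK

Feel for the flat on the sample changer's drive shaft by gripping the shaft's end between the fingertips, and turn the shaft until the flat faces the front of the changer, its keypad side. Then pick up the collar that has the set screw and slide it onto the shaft with the screw facing the front, on the flat, and its top flush with the end of the shaft. Finish while still holding it gripped there, ready for the screw to be tightened (let go, it would slide down), and leave everything else on the bench undisturbed.

Things in the scene. Friction and masses are not known exactly. Their poses are not given: they have to be found in the camera images.
- changer: Sample changer drive unit, fixed: low off-white box about 180 x 170 mm, 50 mm high, with a lower grey keypad panel (to 40 mm high, reaching 120 mm from the origin) along its front. Origin on the bench directly below the shaft's axis; its -x points to the front (keypad side), which looks roughly towards the robot, z up. Its yaw varies by up to 0.3 rad.
- bearing: Aluminium flange 52 mm across, 10 mm high, fixed on top of the changer; origin at its underside, 50 mm above the bench, on the shaft's axis; axes as the changer's. The bare steel shaft stands upright in it: 20 mm in diameter, its end 60 mm above the flange. It turns on its axis with 0.03 N m of friction, at least 1.9 rad either way from flat-to-the-front, and stays where it is left.
- shaft_end (a point): Centre of the shaft's upper end, 120 mm above the bench; axes as the changer's (not turning with the shaft). The upper 36 mm has one flat cut 4 mm deep and 16 mm wide (D section, the flat's edges 53 degrees either side of its middle); below that the shaft is round and the collar cannot pass. The last 3 mm are chamfered by 1.5 mm.
- shaft_flat (a point): Point on the shaft's axis 18 mm below its end, half-way down the flat. The flat's direction is NOT tracked (it can be felt or seen): it starts within 1.0 rad either side of the front. Fingers closed across the shaft stop 16 mm apart when square on the flat, else at 10 mm x (1 + cos(53 deg - error)), and 20 mm for errors over 53 deg; they do not pull themselves square.
- collar: Steel set-screw collar lying flat on the bench left or right of the changer: 44 mm round, cut to 40 mm across two parallel side faces (its +y and -y, the faces to grip), 24 mm high, about 0.2 kg. Through D-shaped bore of 22 mm diameter, the bore's flat 7 mm from the axis on the -x side. Origin at the centre of its underside, z up; -x points to the screw, at first within 0.9 rad of world -x.
- screw (a point): Outer end of the set screw's round 10 mm head, which stands out of the collar's -x side to 31 mm from the axis, at half height (12 mm above the underside), on the same side as the flat in the bore.
- spacer: Bystander: plain steel ring 44 mm across, 18 mm high, round bore, no screw, on the other side of the changer from the collar. Origin under its centre.
- hexkey: Bystander: L-shaped key 90 x 28 mm, 6 mm thick, lying on the bench in front of the changer. Origin at the middle of the long arm.
- beaker: Bystander: glass beaker, 68 mm across, 90 mm high. Origin under its centre.
- reagent: Bystander: amber bottle, 64 mm across, 130 mm high. Origin under its centre.
- rack: Bystander: white cuvette rack 80 x 120 x 30 mm. Origin under its centre.
- tipbox: Bystander: box of pipette tips 120 x 85 x 52 mm. Origin under its centre.
- dish: Bystander: white dish 80 mm across, 18 mm high. Origin under its centre.

How it is judged:
On the way, in this order (a step that is already met when the one before it is completed fails the run):
1. the fingers grip the shaft (contact force between the fingers and bearing above 2 N), for 0.2 s.
2. the collar is lifted off the bench in the fingers (height (world z) of collar above 0.04 m and contact force between the fingers and collar above 1 N), for 0.2 s.
At the end, for the whole second after the job is handed in: The collar is on the shaft (axis within 3 mm, upright within 0.12 rad, which its D bore allows only on the flat), its top flush with the shaft's end within 4 mm, its screw facing the changer's front within 0.17 rad, still, and gripped by the fingers with more than 2 N (horizontal distance between collar and shaft_end below 0.003 m and z of collar in the frame of shaft_end between -0.028 and -0.02 m and angle between collar's own z axis and vertical below 0.12 rad and angle between the x axis of collar and the x axis of changer, either way round below 0.17 rad and x of screw in the frame of changer below -0.02 m and contact force between the fingers and collar above 2 N and linear speed of collar below 0.02 m/s); the arm keeps its last pose, push and grip.
It fails at once if a bystander is disturbed (moved more than 30 mm) (distance of any of spacer, hexkey, beaker, reagent, rack, tipbox, dish from where it was at the start of the episode above 0.03 m).
It also fails if it takes over 64 s, if anything falls off the work surface, if the arm or the gripper's body presses on something with over 40 N, if the wrist force passes 120 N, or if a joint passes its speed limit or range.

## Working session

There is one attempt and no reset: what is moved stays moved. The work goes in short steps, Python scripts to look and compute and a tool call to move; the robot and the scene stay as the last step left them, time stands still between calls to the robot, and variables do not carry over. Pictures are saved under pics/ and viewed, at most 10 in all, crops included, and the job is handed in when it is done.

Besides the shell and the picture viewer there is one more tool, called after "Call:" in YAML: its name, and indented under it one key for each argument. servo_tool: Moves the arm, as the interface text tells. Its arguments: {"type":"object","properties":{"moves":{"type":"array"}},"required":["moves"]}

```bash
mkdir -p pics
cat > h.py <<'E'
import numpy as np, cv2
from scipy.spatial.transform import Rotation as R
from bench import robot
def snap(n,f):
    o=robot.get_obs(); s=robot.snapshot(n); cv2.imwrite(f'pics/{f}.png',s['image'])
    np.save(f'pics/{f}.npy',dict(s=s,o=o),allow_pickle=True); return s,o
E
python3 - <<'E'
from h import *
for n in ("scene","side"):
    s,o=snap(n,n+"0"); print({k:v for k,v in s.items() if k!='image'})
print(o)
E
```

```text
{'fx': 455.47800442540813, 'fy': 455.47800442540813, 'cx': 328.3557565736417, 'cy': 235.20268818389326, 'eye': array([ 1.02037648, -0.74864364,  0.90582939]), 'orientation': array([-2.31297107, -0.01811939,  0.54270683])}
{'fx': 521.7767515644376, 'fy': 521.7767515644376, 'cx': 322.6253301409592, 'cy': 246.81827697701019, 'eye': array([-0.02588736, -0.89161403,  1.12352214]), 'orientation': array([-2.32666001, -0.01774364, -0.56558372])}
{'time': 0.05, 'joint_positions': array([ 1.10890537e+00,  8.78978959e-02,  1.37222519e+00, -4.46849604e-05,
        1.68360744e+00, -1.03060355e-01]), 'qvel': array([-0.00042442,  0.00025045, -0.0019598 , -0.00057963,  0.00114055,
        0.00123228]), 'joint_torque': array([ 1.96132147e-03, -3.41544521e+01, -3.03594911e+01,  7.19915167e-02,
        3.04997095e-02, -8.65173797e-05]), 'tool_pos': array([0.19287314, 0.51441615, 0.17325022]), 'ee_rot': array([-3.13946156e+00, -1.75763368e-04,  2.78275688e+00]), 'wrist_force': array([-0.11619763, -0.39503291, -0.08972399]), 'wrist_torque': array([ 0.01244095,  0.0161741 , -0.04831218]), 'finger_force': 0.0, 'width': 0.09378221491934016}
```

View pics/scene0.png

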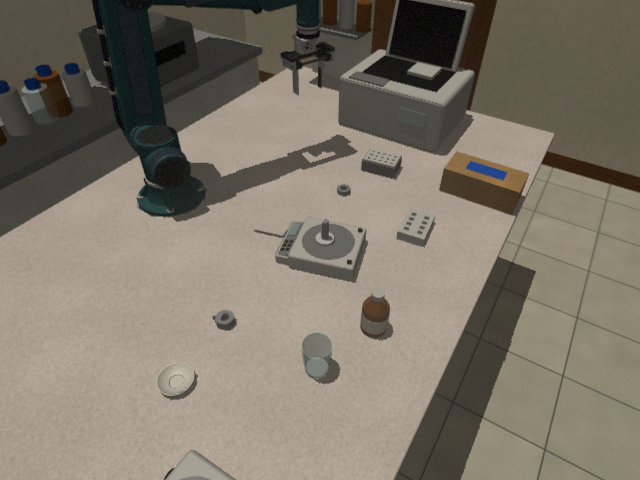

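View pics/side0.png

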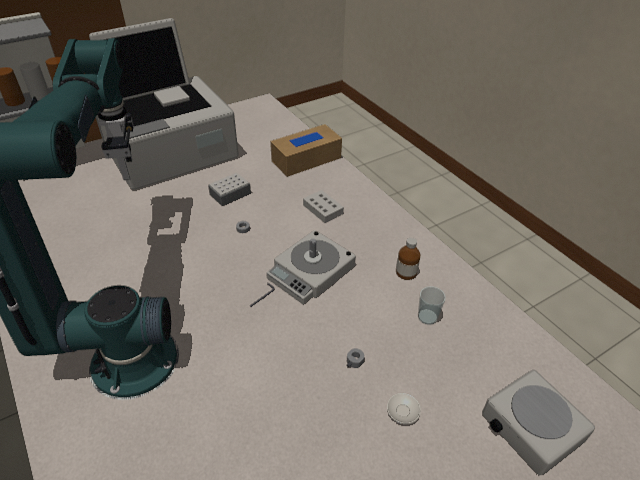

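The scene picture shows the shaft top at (325,221), the collar at (224,319) with its screw at about (214,317), and the spacer at (343,189). In the side picture the shaft top is at (313,240) and the collar at (355,358) with its screw towards the lower left. I'll triangulate these and make enlarged crops.

```bash
cat >> h.py <<'E'
def load(f): d=np.load(f'pics/{f}.npy',allow_pickle=True).item(); return d['s'],d['o']
def cam(s,o=None):
    if 'eye' in s: return R.from_euler('xyz',s['orientation']).as_matrix(), np.array(s['eye'])
    T=np.array(s['T_tool_cam']); Rt=R.from_euler('xyz',o['ee_rot']).as_matrix()
    return Rt@T[:3,:3], Rt@T[:3,3]+o['tool_pos']
def ray(s,uv,o=None):
    M,e=cam(s,o); d=M@np.array([(uv[0]-s['cx'])/s['fx'],(uv[1]-s['cy'])/s['fy'],1.]); return e,d/np.linalg.norm(d)
def atz(s,uv,z,o=None):
    e,d=ray(s,uv,o); return e+d*(z-e[2])/d[2]
def tri(*ed):
    A=sum(np.eye(3)-np.outer(d,d) for e,d in ed); b=sum((np.eye(3)-np.outer(d,d))@e for e,d in ed); return np.linalg.solve(A,b)
def proj(s,p,o=None):
    M,e=cam(s,o); c=M.T@(np.array(p)-e); return np.array([s['fx']*c[0]/c[2]+s['cx'],s['fy']*c[1]/c[2]+s['cy']])
E
python3 - <<'E'
from h import *
a,_=load('scene0'); b,_=load('side0')
for n,u,v in (('shaft',(325,221),(313,240)),('collar',(224,319),(355,358)),('spacer',(343,189),(242,227)),('rackR',(416,228),(323,207))):
    print(n,tri(ray(a,u),ray(b,v)).round(4))
def crop(s,c,w,h,k): 
    x,y=c; return cv2.resize(s['image'][y-h:y+h,x-w:x+w],None,fx=k,fy=k,interpolation=cv2.INTER_CUBIC)
cv2.imwrite('pics/c1.png',np.vstack([np.hstack([crop(a,(320,245),50,37,4),crop(b,(310,265),50,37,4)]),np.hstack([crop(a,(224,319),25,18,8),crop(b,(355,358),25,18,8)])]))
E
```

```text
shaft [0.5526 0.0375 0.1181]
collar [ 0.4727 -0.2957  0.0122]
spacer [0.4534 0.3149 0.007 ]
rackR [0.7332 0.2653 0.0066]
```

View pics/c1.png

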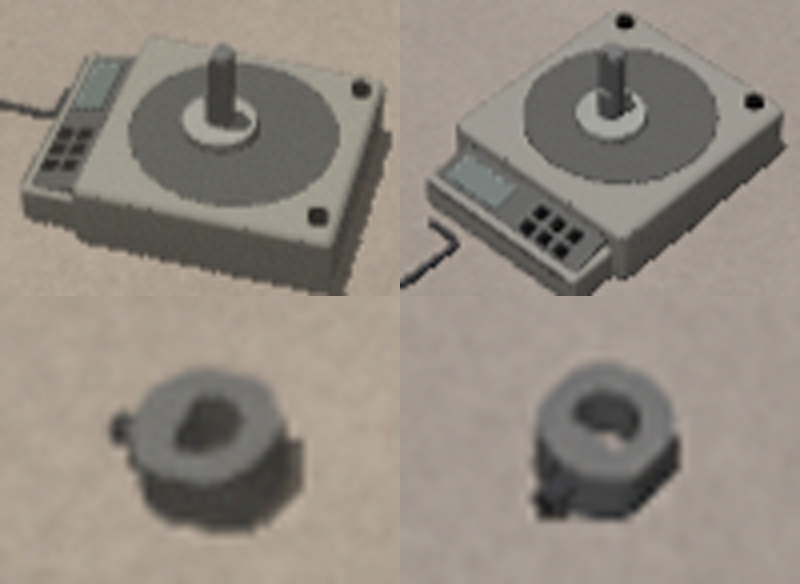

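The enlarged crops show the keypad facing the lower left, with the changer's rear feet as black dots. The collar's screw points to world -x or so. I'll move above the shaft for a wrist view.

```bash
cat >> h.py <<'E'
def plan(p,psi=None):
    """units needed to go from current tool pose to TCP p, tool world yaw psi"""
    o=robot.get_obs(); M=R.from_euler('xyz',o['ee_rot']).as_matrix()
    d=M.T@(np.array(p)-o['tool_pos'])/0.025
    cur=o['ee_rot'][2]; t=0 if psi is None else -((psi-cur+np.pi)%(2*np.pi)-np.pi)/np.radians(6)
    print('pos',o['tool_pos'].round(4),'rpy',o['ee_rot'].round(4),'w',round(o['width'],4),'F',o['wrist_force'].round(1),'ff',round(o['finger_force'],1),'j6',o['joint_positions'][5].round(3),'t',o['time'])
    print('units',d.round(3),'turn',round(t,3)); return d,t
E
python3 - <<'E'
from h import *
a,_=load('scene0'); b,_=load('side0')
for s,u,v in ((a,(360.25,230),(349.5,262)),(b,(316.25,233.25),(348.5,253.25))):
    p,q=atz(s,u,.05),atz(s,v,.05); d=p-q; print(p,q,'yaw',np.arctan2(-d[0],d[1]))
s,o=snap('wrist','w0'); print(s['T_tool_cam'],s['fx'],s['cx'],s['cy'])
plan([.47,.04,.25],np.pi)
E
```

```text
[0.61654075 0.12520322 0.05      ] [ 0.65198797 -0.00069016  0.05      ] yaw 0.2744597412277018
[0.61652304 0.12159358 0.05      ] [ 0.65128683 -0.00351478  0.05      ] yaw 0.27103191323118525
[[-4.41146019e-05 -9.59362463e-01 -2.82176652e-01  8.25963583e-02]
 [ 9.99999991e-01 -7.75562082e-05  1.07343797e-04 -6.66587394e-04]
 [-1.24866161e-04 -2.82176645e-01  9.59362458e-01 -2.11473760e-01]
 [ 0.00000000e+00  0.00000000e+00  0.00000000e+00  1.00000000e+00]] 360.86622330661186 315.1522650097407 237.2604439659044
pos [0.1929 0.5146 0.1735] rpy [-3.1399e+00 -2.0000e-04  2.7828e+00] w 0.0936 F [ 0.  -0.6  0.2] ff 0.0 j6 -0.103 t 0.15
units [-17.042 -13.887  -3.04 ] turn -3.426
```

Run:
```python
from h import *
plan([.54,.033,.22],np.pi+.27)
```

```text
pos [0.1929 0.5146 0.1735] rpy [-3.1399e+00 -2.0000e-04  2.7828e+00] w 0.0936 F [ 0.  -0.6  0.2] ff 0.0 j6 -0.103 t 0.15
units [-19.763 -13.164  -1.841] turn -6.004
```

Call:
servo_tool:
  moves:
    - [-1, -0.6, -1.8, 0, 0]
    - [-19.76, -13.16, -1.84, -6, 0]
    - [-19.76, -13.16, -1.84, -6, 0]
    - [-19.76, -13.16, -1.84, -6, 0]
    - [-19.76, -13.16, -1.84, -6, 0]
    - [-19.76, -13.16, -1.84, -6, 0]
    - [-19.76, -13.16, -1.84, -6, 0]
    - [-19.76, -13.16, -1.84, -6, 0]
    - [-19.76, -13.16, -1.84, -6, 0]
    - [-19.76, -13.16, -1.84, -6, 0]

```text
time: 0.98
tool_pos: [0.4136, 0.2094, 0.2161]
ee_rot: [3.141, 0.0, -2.872]
wrist_force: [-0.1, 0.3, 0.0]
width: 0.0943
finger_force: 0.0
```

Run:
```python
from h import *
plan([.548,.037,.155],np.pi+.272)
```

```text
pos [0.4136 0.2094 0.2161] rpy [ 3.1414e+00  1.0000e-04 -2.8718e+00] w 0.0943 F [-0.1  0.3  0. ] ff 0.0 j6 -1.494 t 0.9833
units [-3.342 -8.081  2.444] turn -0.021
```

Call:
servo_tool:
  moves:
    - [-3.34, -8.08, 0.4, 0, 0]
    - [-3.34, -8.08, 0.4, 0, 0]
    - [-3.34, -8.08, 0.4, 0, 0]
    - [-3.34, -8.08, 0.4, 0, 0]
    - [-3.34, -8.08, 0.4, 0, 0]
    - [-3.34, -8.08, 0.4, 0, 0]
    - [-3.34, -8.08, 2.4, 0, 0]
    - [-3.34, -8.08, 2.4, 0, 0]
    - [-3.34, -8.08, 2.4, 0, 0]
    - [-3.34, -8.08, 2.4, 0, 0]

```text
time: 1.82
tool_pos: [0.5465, 0.0396, 0.156]
ee_rot: [3.141, -0.002, -2.871]
wrist_force: [-0.3, -0.2, 0.7]
width: 0.0945
finger_force: 0.0
```

Run:
```python
from h import *
s,o=snap('wrist','w1'); plan([.55,.0375,.155],np.pi+.272)
for z in (.12,.05): print(proj(s,[.5526,.0375,z],o))
```

```text
pos [0.5476 0.0397 0.1577] rpy [-3.1414e+00  1.6000e-03 -2.8707e+00] w 0.0941 F [ 0.7  0.7 -0.3] ff 0.0 j6 -1.873 t 1.8667
units [-0.07  -0.11   0.107] turn -0.011
[310.64153804 257.69947148]
[311.50345691 232.02233625]
```

View pics/w1.png

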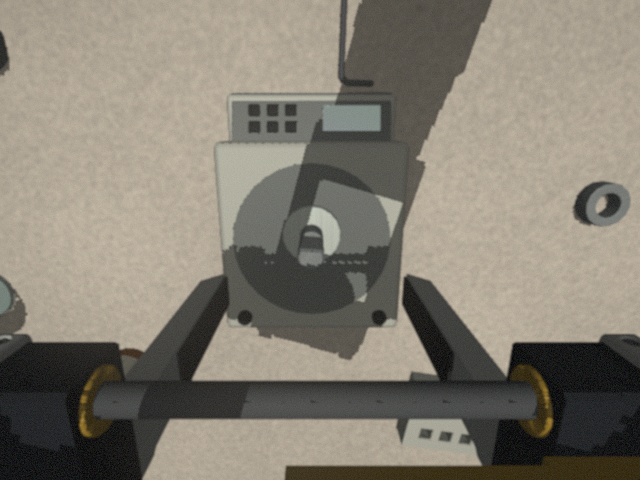

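The wrist picture shows the changer squared up with its keypad at the top, feet at (245,317) and (379,317), and the shaft end at about (312,256). I'll enlarge the shaft.

Run:
```python
from h import *
s,o=load('w1')
p,q=atz(s,(245,317),.05,o),atz(s,(379,317),.05,o); d=q-p; print('feet',p,q,np.arctan2(-d[0],d[1]))
p,q=atz(s,(217,143),.05,o),atz(s,(407,143),.05,o); d=q-p; print('edge',np.arctan2(-d[0],d[1]), p,q)
print('end',atz(s,(312,257),.12,o))
c=s['image'][205:285,265:365]; c=cv2.resize(c,None,fx=7,fy=7,interpolation=cv2.INTER_CUBIC)
c=cv2.LUT(c,np.clip((np.arange(256)/255)**.6*290,0,255).astype(np.uint8)); cv2.imwrite('pics/w1c.png',c)
```

```text
feet [ 0.65335274 -0.00245442  0.05      ] [0.61828594 0.12415089 0.05      ] 0.27020361162877576
edge 0.2705952297904261 [ 0.49823458 -0.06089168  0.05      ] [0.45496356 0.09509663 0.05      ]
end [0.55181707 0.03830906 0.12      ]
```

View pics/w1c.png

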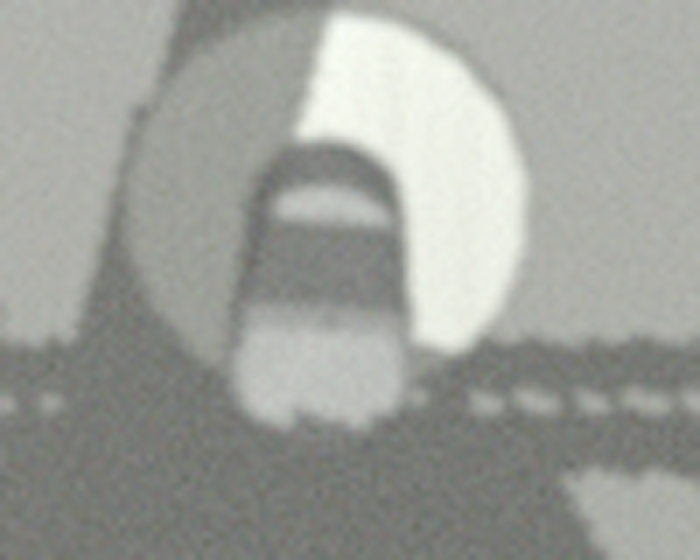

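The crop shows a straight-edged light ledge (the foot of the flat), symmetric and nearly level at the front. So the flat looks close to frontal, within about 0.1 rad. I'll square the fingers along the changer's x and feel it.

Run:
```python
from h import *
plan([.5539,.0385,.155],np.pi/2+.27)
```

```text
pos [0.5476 0.0397 0.1577] rpy [-3.1414e+00  1.6000e-03 -2.8707e+00] w 0.0941 F [ 0.7  0.7 -0.3] ff 0.0 j6 -1.873 t 1.8667
units [-0.231 -0.113  0.107] turn 15.008
```

Call:
servo_tool:
  moves:
    - [-0.23, -0.11, 0, 15, 0]
    - [-0.23, -0.11, 0, 15, 0]
    - [-0.23, -0.11, 0, 15, 0]
    - [-0.23, -0.11, 0, 15, 0]
    - [-0.23, -0.11, 0, 15, 0]
    - [-0.23, -0.11, 0, 15, 0]
    - [-0.23, -0.11, 0, 15, 0]
    - [-0.23, -0.11, 0, 15, 0]
    - [-0.23, -0.11, 0, 15, 0]
    - [-0.23, -0.11, 0, 15, 0]

```text
time: 2.7
tool_pos: [0.5548, 0.0386, 0.1595]
ee_rot: [3.137, 0.003, 2.157]
wrist_force: [-0.2, 0.3, -1.2]
width: 0.0939
finger_force: 0.0
```

Call:
servo_tool:
  moves:
    - [0, 0, 0, 2.8, 0]
    - [0, 0, 0, 2.8, 0]
    - [0, 0, 0, 2.8, 0]
    - [0, 0, 0, 2.8, 0]
    - [0, 0, 0, 2.8, 0]

```text
time: 3.12
tool_pos: [0.5546, 0.0384, 0.1586]
ee_rot: [3.138, 0.001, 1.871]
wrist_force: [0.2, 0.4, -0.5]
width: 0.0939
finger_force: 0.0
```

Run:
```python
from h import *
plan([.5539,.0385,.09],np.pi/2+.27)
```

```text
pos [0.5546 0.0384 0.1586] rpy [3.1377e+00 1.3000e-03 1.8705e+00] w 0.0939 F [ 0.2  0.4 -0.5] ff 0.0 j6 -0.333 t 3.1167
units [ 0.016 -0.034  2.745] turn 0.284
```

Call:
servo_tool:
  moves:
    - [0, 0, 1.3, 0.28, 0]
    - [0, 0, 2.7, 0.28, 0]
    - [0, 0, 2.7, 0.28, 0]
    - [0, 0, 2.7, 0.28, 0]
    - [0, -0.02, 2.7, 0.28, 0]

```text
time: 3.53
tool_pos: [0.5544, 0.0377, 0.0909]
ee_rot: [3.139, 0.001, 1.839]
wrist_force: [0.6, -0.1, 0.0]
width: 0.0939
finger_force: 0.0
```

Call:
servo_tool:
  moves:
    - [0, 0, 0, 0, 0.6]
    - [0, 0, 0, 0, 0.75]
    - [0, 0, 0, 0, 0.9]
    - [0, 0, 0, 0, 1]
    - [0, 0, 0, 0, 1]
    - [0, 0, 0, 0, 1]
    - [0, 0, 0, 0, 1]
    - [0, 0, 0, 0, 1]
    - [0, 0, 0, 0, 1]
    - [0, 0, 0, 0, 1]

```text
time: 4.37
tool_pos: [0.5531, 0.0376, 0.0886]
ee_rot: [-3.142, -0.0, 1.839]
wrist_force: [-0.0, -0.1, -0.2]
width: 0.031
finger_force: 0.0
```

Run:
```python
from h import *
for i in range(1): plan([.5539,.0385,.09],np.pi/2+.27)
print(robot.get_obs()['wrist_torque'])
```

```text
pos [0.5531 0.0376 0.0886] rpy [-3.1415e+00 -1.0000e-04  1.8386e+00] w 0.031 F [-0.  -0.1 -0.2] ff 0.0 j6 -0.302 t 4.3667
units [ 0.027  0.041 -0.054] turn -0.021
[-0.08000043  0.02998809  0.02041546]
```

Call:
servo_tool:
  moves:
    - [0, 0, 0, 0, 1]
    - [0, 0, 0, 0, 1]
    - [0, 0, 0, 0, 1]
    - [0, 0, 0, 0, 1]

```text
time: 4.7
tool_pos: [0.5535, 0.0375, 0.0892]
ee_rot: [3.141, 0.0, 1.839]
wrist_force: [0.0, -0.2, 2.8]
width: 0.0041
finger_force: 1.4
```

Call:
servo_tool:
  moves:
    - [0, 0, 0, 0, 1]
    - [0, 0, 0, 0, 1]
    - [0, 0, 0, 0, 1]

```text
time: 4.95
tool_pos: [0.5533, 0.0375, 0.0892]
ee_rot: [3.141, 0.0, 1.839]
wrist_force: [-0.6, 0.3, 3.0]
width: 0.0007
finger_force: 1.4
```

Run:
```python
from h import *
s,o=snap('wrist','w2'); a,_=snap('scene','s2'); b,_=snap('side','d2')
def crop(s,c,w,h,k): 
    x,y=c; return cv2.resize(s['image'][y-h:y+h,x-w:x+w],None,fx=k,fy=k,interpolation=cv2.INTER_CUBIC)
cv2.imwrite('pics/c2.png',np.vstack([np.hstack([crop(a,(320,225),50,37,4),crop(b,(310,250),50,37,4)]),np.hstack([cv2.resize(s['image'],(400,300))[:296],crop(s,(320,255),50,37,4)])]))
```

```text
(no output)
```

View pics/c2.png

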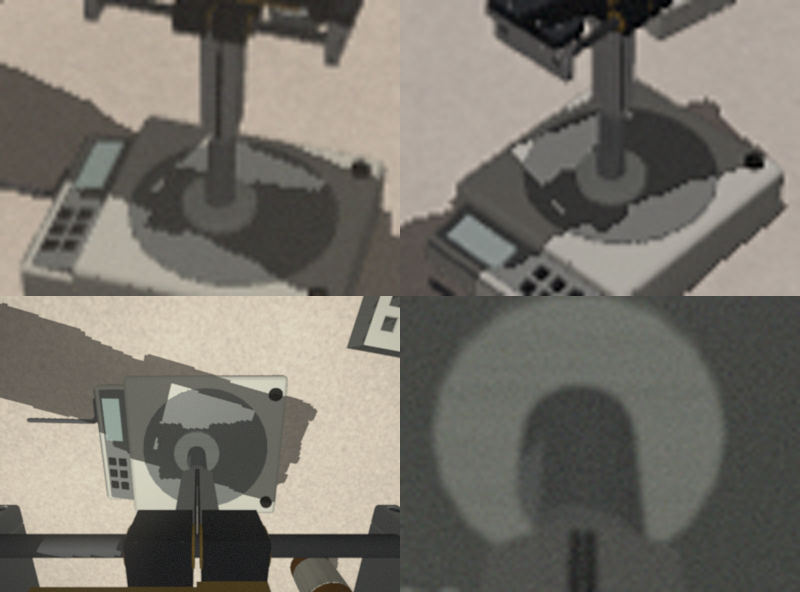

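The composite shows the shut fingers apparently ending at the top of the shaft, or just beside it. I'll check with projections.

Run:
```python
from h import *
for f in ('w2','s2','d2'):
    s,o=load(f); o2=load('w2')[1]
    print(f,'TCP',proj(s,o2['tool_pos'],o).round(1),'end',proj(s,[.552,.038,.12],o).round(1),'flange',proj(s,[.552,.038,.06],o).round(1))
    if f!='w2': print('origin',dict(s2=(270,188),d2=(260,213))[f])
print('axis est from flange w1', atz(load('w1')[0],(265+326/7,205+190/7),.06,load('w1')[1]))
print('axis est from flange w2', atz(load('w2')[0],(270+578/4-100,218+(420-296)/4),.06,load('w2')[1]))
```

```text
w2 TCP [315.9 267.6] end [314.  286.7] flange [314.2 251.4]
s2 TCP [325.1 229.2] end [324.9 220.2] flange [324.7 236.9]
origin (270, 188)
d2 TCP [313.2 247.3] end [312.8 239.5] flange [312.7 254.6]
origin (260, 213)
axis est from flange w1 [0.54999863 0.03694143 0.06      ]
axis est from flange w2 [0.55175745 0.03981075 0.06      ]
```

Run:
```python
from h import *
def crop(s,c,k=9,w=22,h=33):
    x,y=c; c=cv2.resize(s['image'][y-h:y+h,x-w:x+w],None,fx=k,fy=k,interpolation=cv2.INTER_CUBIC)
    return cv2.LUT(c,np.clip((np.arange(256)/255)**.6*290,0,255).astype(np.uint8))
w,a,b=[load(f)[0] for f in ('w2','s2','d2')]
cv2.imwrite('pics/c3.png',np.hstack([crop(a,(325,222)),cv2.resize(crop(w,(315,265),5,40,59),(400,594))]))
```

```text
(no output)
```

View pics/c3.png

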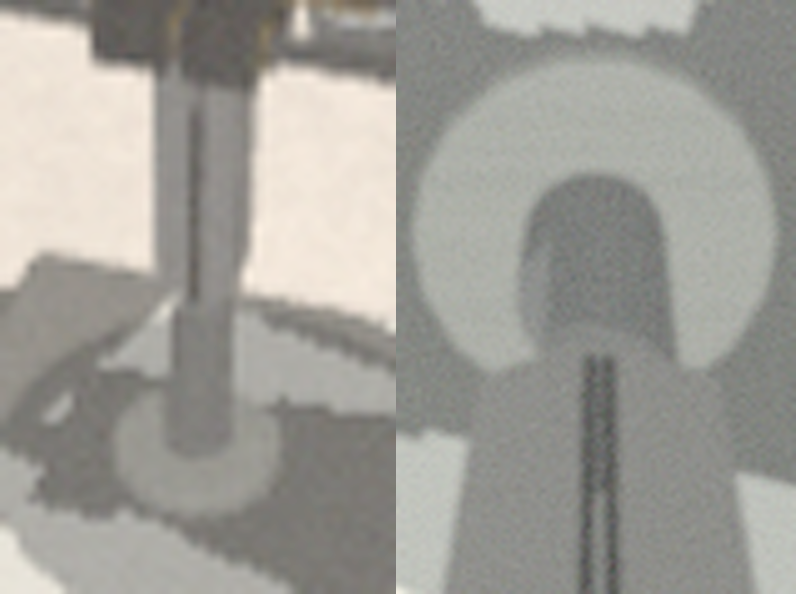

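The enlarged crops show the fingertips resting on top of the shaft end (about z = 0.12), not beside it, so the real tips sit higher than the reported TCP. I'll lift, open and grip lower.

Call:
servo_tool:
  moves:
    - [0, 0, -1.4, 0, 1]
    - [0, 0, -1.4, 0, 0.3]
    - [0, 0, -1.4, 0, 0.3]
    - [0, 0, -1.4, 0, 0.3]
    - [0, 0, -1.4, 0, 0.3]
    - [0, 0, -1.4, 0, 0.3]
    - [0, 0, -1.4, 0, 0.3]
    - [0, 0, -1.4, 0, 0.3]

```text
time: 5.77
tool_pos: [0.5527, 0.0375, 0.1229]
ee_rot: [-3.14, -0.001, 1.839]
wrist_force: [0.0, 0.4, 0.0]
width: 0.0437
finger_force: 0.0
```

Call:
servo_tool:
  moves:
    - [0, 0, 0, 0, 0.3]
    - [0, 0, 0, 0, 0.3]
    - [0, 0, 0, 0, 0.3]

```text
time: 6.02
tool_pos: [0.5531, 0.0375, 0.1237]
ee_rot: [-3.142, -0.0, 1.839]
wrist_force: [-0.6, 0.3, -0.2]
width: 0.0635
finger_force: 0.0
```

Run:
```python
from h import *
plan([.5539,.0385,.071],np.pi/2+.27)
s,o=snap('wrist','w3'); print(s['T_tool_cam'][:,3]); a,_=snap('scene','s3')
cv2.imwrite('pics/c4.png',np.hstack([cv2.resize(a['image'][150:250,275:375],(500,500)),cv2.resize(s['image'][:,:],(300,225)).repeat(1,0) if 0 else cv2.resize(s['image'][180:380,255:375],(300,500))]))
```

```text
pos [0.5531 0.0375 0.1237] rpy [-3.1416 -0.      1.8386] w 0.0635 F [-0.6  0.3 -0.2] ff 0.0 j6 -0.302 t 6.0167
units [0.028 0.04  2.106] turn -0.021
[ 8.19706979e-02 -5.60753915e-04 -2.11475130e-01  1.00000000e+00]
```

View pics/c4.png

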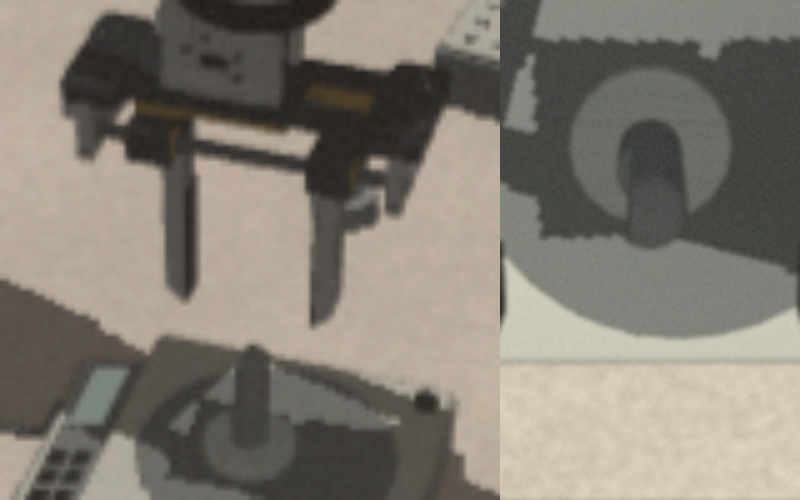

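The picture shows straight fingers with tips at scene (311,210) and (338,215), about 28 mm above the shaft end while the TCP reads 0.124. So the real tips are about 25–31 mm behind the reported TCP. I'll descend to TCP z = 0.064, which clears the flange either way, and close.

Call:
servo_tool:
  moves:
    - [0.03, 0.04, 1.2, 0, 0.3]
    - [0.03, 0.04, 2.39, 0, 0.3]
    - [0.03, 0.04, 2.39, 0, 0.3]
    - [0.03, 0.04, 2.39, 0, 0.5]
    - [0.03, 0.04, 2.39, 0, 1]
    - [0.03, 0.04, 2.39, 0, 1]
    - [0.03, 0.04, 2.39, 0, 1]
    - [0.03, 0.04, 2.39, 0, 1]
    - [0.03, 0.04, 2.39, 0, 1]
    - [0.03, 0.04, 2.39, 0, 1]

```text
time: 6.95
tool_pos: [0.5543, 0.0385, 0.0646]
ee_rot: [3.14, 0.0, 1.839]
wrist_force: [-1.3, 0.1, -0.2]
width: 0.0222
finger_force: 0.0
```

Call:
servo_tool:
  moves:
    - [0, 0, 0, 0, 1]
    - [0, 0, 0, 0, 1]
    - [0, 0, 0, 0, 1]

```text
time: 7.2
tool_pos: [0.5542, 0.0386, 0.0643]
ee_rot: [3.141, 0.0, 1.839]
wrist_force: [0.4, -0.4, 1.4]
width: 0.0158
finger_force: 30.0
```

Call:
servo_tool:
  moves:
    - [0, 0, 0, 0, 1]
    - [0, 0, 0, 0, 1]
    - [0, 0, 0, 0, 1]

```text
time: 7.45
tool_pos: [0.5542, 0.0386, 0.0643]
ee_rot: [3.141, 0.0, 1.839]
wrist_force: [0.9, 0.4, 1.5]
width: 0.0159
finger_force: 30.0
```

The width is 15.9 mm with negligible side force, so the flat is square with the fingers at yaw 0.268 (changer 0.270): it already faces the front to within about 1°. I'll also grip across the changer's y to feel the axis position in the pose used for fitting (tool yaw 0.27).

Call:
servo_tool:
  moves:
    - [0, 0, 0, 0, 0.7]
    - [0, 0, 0, 0, 0.5]
    - [0, 0, 0, 0, 0.4]
    - [0, 0, -1.5, 0, 0.4]
    - [0, 0, -2.6, 0, 0.4]
    - [0, -0.08, -2.6, 15, 0.4]
    - [0, -0.08, -2.6, 15, 0.4]
    - [0, -0.08, -2.6, 15, 0.4]
    - [0, -0.08, -2.6, 15, 0.4]
    - [0, -0.08, -2.6, 15, 0.4]

```text
time: 8.28
tool_pos: [0.5516, 0.0379, 0.1286]
ee_rot: [-3.141, 0.0, 1.207]
wrist_force: [-0.0, 0.2, 0.4]
width: 0.0564
finger_force: 0.0
```

Run:
```python
from h import *
plan([.5523,.0381,.064],.27)
```

```text
pos [0.5516 0.0379 0.1286] rpy [-3.1408e+00  3.0000e-04  1.2073e+00] w 0.0564 F [-0.   0.2  0.4] ff 0.0 j6 0.33 t 8.2833
units [0.016 0.024 2.586] turn 8.951
```

Call:
servo_tool:
  moves:
    - [0, 0, 0, 8.7, 0.5]
    - [0, 0, 0, 8.7, 0.5]
    - [0, 0, 0, 8.7, 0.5]
    - [0, 0, 0, 8.7, 0.5]
    - [0, 0, 0, 8.7, 0.5]
    - [0, 0, 0, 8.7, 0.5]
    - [0, 0, 0, 8.7, 0.5]
    - [0, 0, 0, 8.7, 0.5]
    - [0, 0, 0, 8.7, 0.5]
    - [0, 0, 0, 8.7, 0.5]

```text
time: 9.12
tool_pos: [0.5517, 0.038, 0.1286]
ee_rot: [-3.141, 0.001, 0.304]
wrist_force: [0.7, -0.3, -0.4]
width: 0.0471
finger_force: 0.0
```

Run:
```python
from h import *
plan([.5523,.0381,.064],.27)
```

```text
pos [0.5517 0.038  0.1286] rpy [-3.1413e+00  7.0000e-04  3.0370e-01] w 0.0471 F [ 0.7 -0.3 -0.4] ff 0.0 j6 1.233 t 9.1167
units [0.025 0.004 2.586] turn 0.322
```

Call:
servo_tool:
  moves:
    - [0.02, 0, 1.2, 0.32, 0.5]
    - [0.02, 0, 2.58, 0.32, 0.5]
    - [0.02, 0, 2.58, 0.32, 0.5]
    - [0.02, 0, 2.58, 0.32, 1]
    - [0.02, 0, 2.58, 0.32, 1]
    - [0.02, 0, 2.58, 0.32, 1]
    - [0.02, 0, 2.58, 0.32, 1]

```text
time: 9.7
tool_pos: [0.5542, 0.0381, 0.0671]
ee_rot: [3.14, -0.004, 0.269]
wrist_force: [0.1, 0.2, 0.5]
width: 0.0242
finger_force: 0.0
```

Call:
servo_tool:
  moves:
    - [0, 0, 0, 0, 1]
    - [0, 0, 0, 0, 1]
    - [0, 0, 0, 0, 1]
    - [0, 0, 0, 0, 1]

```text
time: 10.03
tool_pos: [0.554, 0.038, 0.0667]
ee_rot: [3.14, -0.004, 0.269]
wrist_force: [-0.3, -0.6, 6.2]
width: 0.0191
finger_force: 30.0
```

Run:
```python
from h import *
o=robot.get_obs(); print({k:o[k] for k in('wrist_force','wrist_torque')}); plan([.47,-.296,.15],.27)
```

```text
{'wrist_force': array([-0.30218961, -0.64369925,  6.17204865]), 'wrist_torque': array([-0.10651696,  0.09827382, -0.0448038 ])}
pos [0.554  0.038  0.0667] rpy [ 3.1401 -0.0041  0.269 ] w 0.0191 F [-0.3 -0.6  6.2] ff 30.0 j6 1.268 t 10.0333
units [-6.777 11.99  -3.341] turn -0.009
```

Call:
servo_tool:
  moves:
    - [0, 0, 0, 0, 0.6]
    - [0, 0, 0, 0, 0.6]
    - [0, 0, 0, 0, 0.6]
    - [0, 0, 0, 0, 0.6]
    - [-0.02, 0, 0, 0, 0.6]

```text
time: 10.45
tool_pos: [0.5516, 0.0381, 0.0639]
ee_rot: [-3.141, 0.001, 0.269]
wrist_force: [0.6, -0.1, -0.2]
width: 0.0376
finger_force: 0.0
```

Call:
servo_tool:
  moves:
    - [0, 0, 0, 0, 1]
    - [0, 0, 0, 0, 1]
    - [0, 0, 0, 0, 1]
    - [0, 0, 0, 0, 1]
    - [0, 0, 0, 0, 1]
    - [0, 0, 0, 0, 1]

```text
time: 10.95
tool_pos: [0.552, 0.0375, 0.0644]
ee_rot: [3.141, 0.0, 0.269]
wrist_force: [0.8, -2.1, -0.6]
width: 0.0195
finger_force: 30.0
```

Run:
```python
from h import *
o=robot.get_obs(); print({k:o[k] for k in('wrist_force','wrist_torque')}); plan([.5523,.0381,.064],.27)
```

```text
{'wrist_force': array([ 0.84726677, -2.07283483, -0.62974298]), 'wrist_torque': array([-0.4059793 ,  0.0071572 , -0.03670529])}
pos [0.552  0.0375 0.0644] rpy [3.1408e+00 1.0000e-04 2.6880e-01] w 0.0195 F [ 0.8 -2.1 -0.6] ff 30.0 j6 1.268 t 10.95
units [ 0.016 -0.02   0.014] turn -0.012
```

Run:
```python
from h import *
a,_=load('scene0'); b,_=load('side0')
c=tri(ray(a,(199+208/8,301+(425-296)/8)),ray(b,(330+205/8,340+(415-296)/8))); sc=tri(ray(a,(214.25,317.5)),ray(b,(348.1,365.5)))
print('top',c,'screw',sc,'yaw',np.arctan2(-(sc-c)[1],-(sc-c)[0]))
plan([.475,-.295,.14],.0)
```

```text
top [ 0.47575322 -0.29369335  0.02010889] screw [ 0.44701143 -0.30252251  0.00767139] yaw 0.2980390181786265
pos [0.552  0.0375 0.0644] rpy [3.1408e+00 1.0000e-04 2.6880e-01] w 0.0195 F [ 0.8 -2.1 -0.6] ff 30.0 j6 1.268 t 10.95
units [-6.504 12.007 -3.016] turn 2.567
```

Call:
servo_tool:
  moves:
    - [0, 0, 0, 0, 0.6]
    - [0, 0, 0, 0, 0.3]
    - [0, 0, 0, 0, 0]
    - [0, 0, -1.6, 0, 0]
    - [0, 0, -3.2, 0, 0]
    - [0, 0, -3.4, 0, 0]
    - [0, 0, -3.4, 0, 0]

```text
time: 11.53
tool_pos: [0.5545, 0.0383, 0.1542]
ee_rot: [3.139, -0.009, 0.269]
wrist_force: [-0.3, -0.1, -0.8]
width: 0.062
finger_force: 0.0
```

Run:
```python
from h import *
plan([.475,-.295,.12],.0)
```

```text
pos [0.5545 0.0383 0.1542] rpy [ 3.1394 -0.0087  0.2693] w 0.062 F [-0.3 -0.1 -0.8] ff 0.0 j6 1.268 t 11.5333
units [-6.626 12.     1.335] turn 2.572
```

Call:
servo_tool:
  moves:
    - [-6.6, 12, 0, 0, 0]
    - [-6.6, 12, 0, 0, 0]
    - [-6.6, 12, 0, 0, 0]
    - [-6.6, 12, 0, 0, 0]
    - [-6.6, 12, 0, 0, 0]
    - [-6.6, 12, 0, 0, 0]
    - [-6.6, 12, 0, 0, 0]
    - [-6.6, 12, 0, 0, 0]
    - [-6.6, 12, 1.2, 0, 0]
    - [-6.6, 12, 1.2, 0, 0]

```text
time: 12.37
tool_pos: [0.4684, -0.2955, 0.1125]
ee_rot: [-3.132, 0.007, 0.264]
wrist_force: [-0.8, 0.7, -1.4]
width: 0.0939
finger_force: 0.0
```

Call:
servo_tool:
  moves:
    - [0, 0, 0, 0, 0]
    - [0, 0, 0, 0, 0]
    - [0, 0, 0, 0, 0]
    - [0, 0, 0, 0, 0]

```text
time: 12.7
tool_pos: [0.4738, -0.294, 0.1208]
ee_rot: [3.14, -0.002, 0.271]
wrist_force: [0.3, -0.6, 0.3]
width: 0.094
finger_force: 0.0
```

Run:
```python
from h import *
s,o=snap('wrist','w4'); plan([.475,-.295,.12],.29); print(proj(s,[.475,-.295,.024],o))
u,v=proj(s,[.475,-.295,.024],o).astype(int)
c=cv2.resize(s['image'][v-50:v+50,u-60:u+60],None,fx=6,fy=6,interpolation=cv2.INTER_CUBIC); cv2.imwrite('pics/c5.png',c); print('crop origin',u-60,v-50)
```

```text
pos [ 0.4737 -0.2941  0.1208] rpy [ 3.140e+00 -1.500e-03  2.712e-01] w 0.0939 F [ 0.1 -0.7  0.5] ff 0.0 j6 0.642 t 12.75
units [0.04  0.047 0.033] turn -0.18
[315.99973992 227.06211545]
crop origin 255 177
```

View pics/c5.png

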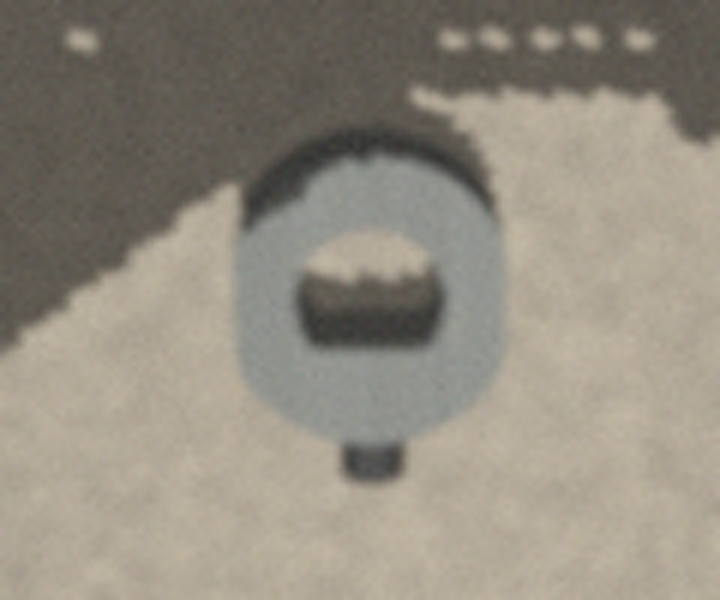

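The crop shows the collar square to the tool: sides at 238 and 503, screw straight down at (373,462), so its yaw is about 0.27. I'll compute its centre and descend stepwise, watching the force.

Run:
```python
from h import *
s,o=load('w4'); c=atz(s,(255+370.5/6,177+300/6),.024,o); sc=atz(s,(255+373/6,177+475/6),.012,o)
print(c,sc,np.arctan2(-(sc-c)[1],-(sc-c)[0]),np.linalg.norm((sc-c)[:2])); plan([c[0],c[1],.01],.275)
```

```text
[ 0.47523185 -0.29562298  0.024     ] [ 0.4450817  -0.30452822  0.012     ] 0.2871973231812855 0.03143779411972021
pos [ 0.4737 -0.2941  0.1208] rpy [ 3.140e+00 -1.500e-03  2.712e-01] w 0.0939 F [ 0.1 -0.7  0.5] ff 0.0 j6 0.642 t 12.75
units [0.036 0.066 4.433] turn -0.036
```

Call:
servo_tool:
  moves:
    - [0.04, 0.06, 1.4, -0.05, 0]
    - [0.04, 0.06, 2.8, -0.05, 0]
    - [0.04, 0.06, 4.2, -0.05, 0]
    - [0.04, 0.06, 4.6, -0.05, 0.2]
    - [0.04, 0.06, 4.6, -0.05, 0.2]
    - [0.04, 0.06, 4.6, -0.05, 0.2]

```text
time: 13.25
tool_pos: [0.4748, -0.2962, 0.0056]
ee_rot: [3.141, -0.001, 0.275]
wrist_force: [-0.5, 0.4, -0.3]
width: 0.0779
finger_force: 0.0
```

Call:
servo_tool:
  moves:
    - [0, 0, 0.2, 0, 0.25]
    - [0, 0, 0.35, 0, 0.25]
    - [0, 0, 0.35, 0, 0.25]
    - [0, 0, 0.35, 0, 0.25]

```text
time: 13.58
tool_pos: [0.4745, -0.2967, -0.0033]
ee_rot: [3.14, -0.001, 0.274]
wrist_force: [0.1, 0.3, -0.2]
width: 0.0704
finger_force: 0.0
```

Free at TCP z = -3 mm, which confirms the offset. I'll continue down.

Call:
servo_tool:
  moves:
    - [0, 0, 0.2, 0, 0.3]
    - [0, 0, 0.4, 0, 0.3]
    - [0, 0, 0.4, 0, 0.3]
    - [0, 0, 0.4, 0, 0.3]

```text
time: 13.92
tool_pos: [0.4735, -0.2959, -0.0151]
ee_rot: [-3.14, 0.001, 0.274]
wrist_force: [0.6, -0.3, 0.5]
width: 0.066
finger_force: 0.0
```

Call:
servo_tool:
  moves:
    - [0, 0, 0.2, 0, 0.3]
    - [0, 0, 0.3, 0, 0.3]
    - [0, 0, 0.3, 0, 0.3]
    - [0, 0, 0.3, 0, 0.3]

```text
time: 14.25
tool_pos: [0.4738, -0.296, -0.0222]
ee_rot: [-3.141, 0.0, 0.274]
wrist_force: [-0.9, -0.3, 0.8]
width: 0.066
finger_force: 0.0
```

Call:
servo_tool:
  moves:
    - [0.05, 0, 0, 0, 0.4]
    - [0.05, 0, 0, 0, 0.6]
    - [0.05, 0, 0, 0, 0.8]
    - [0.05, 0, 0, 0, 1]
    - [0.05, 0, 0, 0, 1]
    - [0.05, 0, 0, 0, 1]
    - [0.05, 0, 0, 0, 1]
    - [0.05, 0, 0, 0, 1]

```text
time: 14.92
tool_pos: [0.4753, -0.2957, -0.0217]
ee_rot: [-3.141, -0.0, 0.274]
wrist_force: [-0.4, 1.6, 1.8]
width: 0.0397
finger_force: 30.0
```

Run:
```python
from h import *
o=robot.get_obs(); print({k:o[k] for k in('wrist_force','wrist_torque')}); plan([.5525,.0376,.13],.27)
```

```text
{'wrist_force': array([-0.35006911,  1.64622439,  1.75466967]), 'wrist_torque': array([0.28373536, 0.1730549 , 0.01273237])}
pos [ 0.4753 -0.2957 -0.0217] rpy [-3.1412e+00 -3.0000e-04  2.7430e-01] w 0.0397 F [-0.4  1.6  1.8] ff 30.0 j6 0.638 t 14.9167
units [  6.586 -11.997  -6.061] turn 0.041
```

Call:
servo_tool:
  moves:
    - [0, 0, -1, 0, 1]
    - [0, 0, -2.5, 0, 1]
    - [0, 0, -4, 0, 1]
    - [0, 0, -6, 0, 1]
    - [0, 0, -6.4, 0, 1]
    - [0, 0, -6.4, 0, 1]
    - [2.2, -4, -6.4, 0.04, 1]
    - [2.2, -4, -6.4, 0.04, 1]
    - [2.2, -4, -6.4, 0.04, 1]

```text
time: 15.67
tool_pos: [0.4998, -0.1821, 0.1349]
ee_rot: [-3.137, 0.003, 0.269]
wrist_force: [0.5, 1.1, -2.8]
width: 0.0401
finger_force: 30.0
```

Run:
```python
from h import *
plan([.5525,.0376,.135],.27)
```

```text
pos [ 0.4998 -0.1821  0.1349] rpy [-3.1371e+00  3.1000e-03  2.6940e-01] w 0.0401 F [ 0.5  1.1 -2.8] ff 30.0 j6 0.845 t 15.6667
units [ 4.37  -7.908  0.019] turn -0.005
```

Call:
servo_tool:
  moves:
    - [4.38, -8, 0, 0, 1]
    - [4.38, -8, 0, 0, 1]
    - [4.38, -8, 0, 0, 1]
    - [4.38, -8, 0, 0, 1]
    - [4.38, -8, 0, 0, 1]
    - [4.38, -8, 0, 0, 1]
    - [4.38, -8, 0, 0, 1]
    - [4.38, -8, 0, 0, 1]
    - [4.38, -8, 0, 0, 1]
    - [4.38, -8, 0, 0, 1]

```text
time: 16.5
tool_pos: [0.5525, 0.0359, 0.1369]
ee_rot: [-3.141, 0.002, 0.268]
wrist_force: [-0.6, -0.5, -2.0]
width: 0.0394
finger_force: 30.0
```

Call:
servo_tool:
  moves:
    - [0, 0, 0, 0, 1]
    - [0, 0, 0, 0, 1]
    - [0, 0, 0, 0, 1]
    - [0, 0, 0, 0, 1]

```text
time: 16.83
tool_pos: [0.5533, 0.0366, 0.1384]
ee_rot: [3.142, -0.0, 0.269]
wrist_force: [-0.2, 0.6, -2.3]
width: 0.04
finger_force: 30.0
```

Run:
```python
from h import *
s,o=snap('wrist','w5'); plan([.5525,.0376,.112],.27)
u,v=proj(s,[.5525,.0376,.175],o).astype(int); print(u,v)
c=cv2.resize(s['image'][v-50:v+50,u-60:u+60],None,fx=6,fy=6,interpolation=cv2.INTER_CUBIC); cv2.imwrite('pics/c6.png',c); print('crop origin',u-60,v-50)
```

```text
pos [0.5533 0.0368 0.1384] rpy [ 3.1416e+00 -4.0000e-04  2.6920e-01] w 0.0398 F [-0.7  0.4 -2.7] ff 30.0 j6 1.266 t 16.8833
units [-0.022 -0.04   1.055] turn -0.007
312 293
crop origin 252 243
```

View pics/c6.png

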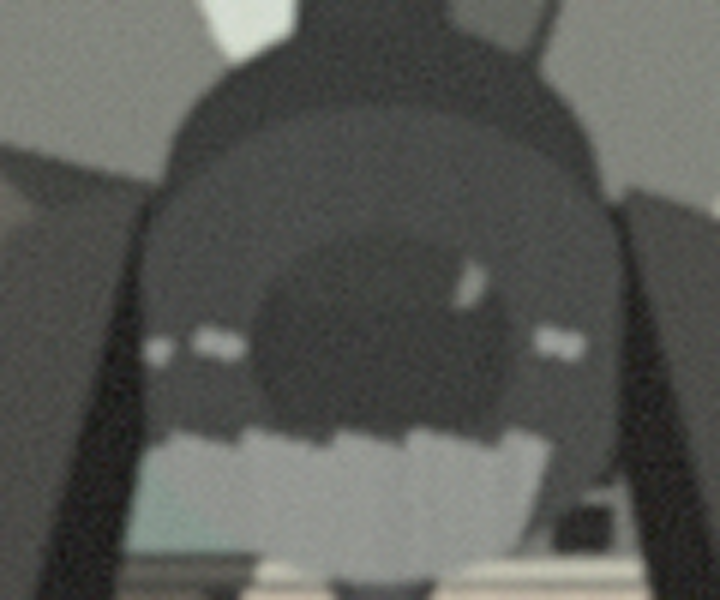

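The crop shows the collar square in the fingers: sides at 145 and 622, top face from row 105 to 585 (centre about (383,345)), screw at the bottom towards the keypad. Next I'll compute its centre.

Run:
```python
from h import *
s,o=load('w5'); c=atz(s,(252+383.5/6,243+345/6),o['tool_pos'][2]+.0457,o); print(c, c-o['tool_pos'])
e=np.array([c[0]-.5525,c[1]-.0376]); print('err u,v',e@[.9638,.2667],e@[-.2667,.9638])
print('pix/mm', 25)
plan([.5525,.0376,.104],.27)
```

```text
[0.55338665 0.03581912 0.1840831 ] [ 0.0001231  -0.00080418  0.0457    ]
err u,v 0.0003795913211257244 -0.001952878721933078
pix/mm 25
pos [0.5533 0.0368 0.1384] rpy [ 3.1416e+00 -4.0000e-04  2.6920e-01] w 0.0398 F [-0.7  0.4 -2.7] ff 30.0 j6 1.266 t 16.8833
units [-0.022 -0.04   1.375] turn -0.007
```

Call:
servo_tool:
  moves:
    - [-0.02, -0.04, 0.5, 0, 1]
    - [-0.02, -0.04, 1, 0, 1]
    - [-0.02, -0.04, 1.3, 0, 1]
    - [-0.02, -0.04, 1.3, 0, 1]
    - [-0.02, -0.04, 1.3, 0, 1]
    - [-0.02, -0.04, 1.3, 0, 1]

```text
time: 17.38
tool_pos: [0.5525, 0.0381, 0.1056]
ee_rot: [-3.141, 0.0, 0.27]
wrist_force: [0.7, 0.8, -2.2]
width: 0.0399
finger_force: 30.0
```

Run:
```python
from h import *
plan([.5525,.0376,.09],.27)
```

```text
pos [0.5525 0.0381 0.1056] rpy [-3.1415e+00  1.0000e-04  2.7020e-01] w 0.0399 F [ 0.7  0.8 -2.2] ff 30.0 j6 1.267 t 17.3833
units [-0.007  0.02   0.624] turn 0.002
```

Call:
servo_tool:
  moves:
    - [0, 0.02, 0.1, 0, 1]
    - [0, 0.02, 0.2, 0, 1]
    - [0, 0.02, 0.3, 0, 1]
    - [0, 0.02, 0.4, 0, 1]
    - [0, 0.02, 0.4, 0, 1]
    - [0, 0.02, 0.4, 0, 1]

```text
time: 17.88
tool_pos: [0.5524, 0.0376, 0.0955]
ee_rot: [-3.141, 0.0, 0.27]
wrist_force: [-1.1, -0.1, -1.8]
width: 0.0397
finger_force: 30.0
```

Run:
```python
from h import *
plan([.5525,.0376,.0743],.27); print(robot.get_obs()['wrist_torque'])
```

```text
pos [0.5524 0.0376 0.0955] rpy [-3.1413e+00  4.0000e-04  2.7010e-01] w 0.0397 F [-1.1 -0.1 -1.8] ff 30.0 j6 1.266 t 17.8833
units [0.002 0.001 0.846] turn 0.001
[-0.03716974  0.12586862  0.02164431]
```

Call:
servo_tool:
  moves:
    - [0, 0, 0.08, 0, 1]
    - [0, 0, 0.16, 0, 1]
    - [0, 0, 0.24, 0, 1]
    - [0, 0, 0.3, 0, 1]
    - [0, 0, 0.3, 0, 1]
    - [0, 0, 0.3, 0, 1]

```text
time: 18.38
tool_pos: [0.5525, 0.0376, 0.088]
ee_rot: [-3.141, 0.0, 0.27]
wrist_force: [0.1, 0.5, -2.9]
width: 0.0396
finger_force: 30.0
```

Run:
```python
from h import *
plan([.5525,.0376,.0743],.27); print(robot.get_obs()['wrist_torque'])
```

```text
pos [0.5525 0.0376 0.088 ] rpy [-3.1414e+00  2.0000e-04  2.7010e-01] w 0.0396 F [ 0.1  0.5 -2.9] ff 30.0 j6 1.266 t 18.3833
units [-0.002 -0.     0.548] turn 0.001
[ 0.00292202  0.12389346 -0.00337103]
```

It is sliding on freely (bottom at about 110 mm, no contact). I'll go to flush.

Call:
servo_tool:
  moves:
    - [0, 0, 0.1, 0, 1]
    - [0, 0, 0.2, 0, 1]
    - [0, 0, 0.3, 0, 1]
    - [0, 0, 0.4, 0, 1]
    - [0, 0, 0.5, 0, 1]
    - [0, 0, 0.55, 0, 1]
    - [0, 0, 0.55, 0, 1]
    - [0, 0, 0.55, 0, 1]
    - [0, 0, 0.55, 0, 1]
    - [0, 0, 0.55, 0, 1]

```text
time: 19.22
tool_pos: [0.5526, 0.0376, 0.0745]
ee_rot: [-3.142, -0.0, 0.27]
wrist_force: [-0.4, -0.2, -2.5]
width: 0.0397
finger_force: 30.0
```

Run:
```python
from h import *
plan([.5525,.0376,.0743],.27); print(robot.get_obs()['wrist_torque'])
# edge check: collar top / shaft end in the wrist view
s,o=snap('wrist','w6')
c=cv2.cvtColor(s['image'],cv2.COLOR_BGR2GRAY); u,v=proj(s,[.5525,.0376,.12],o).astype(int); print(u,v); print(c[v-36:v+40:3,u-30:u+34:4])
```

```text
pos [0.5526 0.0376 0.0745] rpy [-3.1415 -0.      0.2701] w 0.0397 F [-0.4 -0.2 -2.5] ff 30.0 j6 1.266 t 19.2167
units [-0.004 -0.002  0.01 ] turn 0.001
[-0.04523458  0.21360796  0.01293919]
314 300
[[ 65  65  63  76  80  86  79  81  78  81  80  84  77  59  63  64]
 [ 63  63  78  83  83  81  79  80  78  79  79  78  85  81  71  67]
 [ 60  79  79  79  81  83  81  80  83  78  80  80  80  79  85  75]
 [ 79  80  81  83  82  78  82  81  79  79  81  79  81  79  81  82]
 [ 77  80  82  79  82  83  85  82  80  81  79  82  80  78  85  85]
 [ 79  83  84  83  84  90  80  80  79  82  79  76  85  78  80  80]
 [ 81  82  82  81  79  80  81  77  72  75  80  86  78  79  84  83]
 [ 84  78  85  78  82  75  80  79  74  71  72  74  85  77  84  78]
 [ 82  85  81  81  72  76  75  79  85  79  75  75  74  81  80  81]
 [ 79  79  82  74  72  82  83  79  83  79  73  76  71  77  81  79]
 [ 82  86  82  68  79  83  79  82  89  83  84  81  71  72  87  85]
 [119  90  79  69  85  79  79  83  81  84  86  83  87  65  84  90]
 [150  87 152  68  80  81  80  85  85  82  86  82 115  67  83 158]
 [ 74  79 135  62  83  83  80  78  83  84  82  80  86  60  84  84]
 [ 81  77  77  67  80  77  81  83  87  81  77  78  70  72  87  81]
 [ 80  82  78  72  71  78  80  82  83  81  81  76  66  79  89  79]
 [ 81  82  77  76  68  63  65  68  67  65  65  65  65  77  85  84]
 [119  88 151 131  98  79 153 120  88  82 127  95  84 152 125  82]
 [166 162 165 166 164 153 167 168 161 148 163 162 155 162 165  83]
 [165 162 157 162 165 164 164 163 161 164 160 163 162 161 146  82]
 [162 158 161 166 165 166 161 163 159 163 161 165 165 160 114  86]
 [144 160 155 165 161 163 164 166 158 162 160 163 165 158  88  83]
 [ 74 143 155 161 165 160 162 164 154 162 159 160 164 157  83 123]
 [103  98 147 162 159 163 163 162 161 157 161 160 159 141 169 201]
 [102  98 102 125 161 161 163 162 157 159 158 157 172 205 209 204]
 [102 102 102 108 105 128 128 148 145 140 118 115 196 210 207 206]]
```

The shaft end fills the D bore with a thin even gap, and the wrist carries only the collar's weight. I'm handing it in.

```bash
python3 -c "
from bench import robot; print(robot.close_job())"
```

```text
the job is handed in; nothing more can be done
None
```

I slid the collar onto the shaft and handed the job in at about 19 s: top flush within about 1 mm, screw facing the keypad on the flat, still gripped at 30 N. The flat already faced the front within about 3° (fingers stopped at 15.9 mm), so I did not turn the shaft, and the hand-in returned no verdict.

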